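# Slide the media tray onto the red rails of the filter cabinet

### The arm

A 6-joint arm with a two-finger parallel gripper is mounted at the origin on the work surface. World frame = base frame: x ahead of the robot, y to its left, z up, the work surface at z = 0. Lengths are in mm, angles in rad, forces in N, time in s.
With the tool pointing down it reaches from about 350 to 725 mm from the base axis. Payload 6 kg.
Tool frame: the origin (TCP) lies at the very end of the fingers, on their centre line; the grasp point (between the pads) lies 19 mm behind it; z points along the fingers, x is the direction in which the jaws open and shut, and the axes are right-handed (so a half turn about z gives the same grasp; the last joint's range is limited). The gripper opens to 85 mm and grips with 20 to 120 N. Pads are 22 mm wide; open, the fingers measure 114 mm over their backs; the gripper's body (76 mm by 85 mm) begins 54 mm behind the grasp point. The pads swing forward as they close: fully open they stand 13 mm farther back than shut.
Start: joints at [-0.976, 0.04, 0.085, 0, -1.615, -0.334], TCP at [154.722, -579.685, 231.261] pointing down, gripper open.
Joint ranges: [-2.56, 2.56], [-1.29, 2.01], [-1.08, 1.49], [-3.29, 1.98], [-2.81, -0.18], [-2.99, 2.99]. Speed limits (rad/s): [2.57, 2.57, 3.01, 3.14, 3.14, 3.14].

### API

Orientations are given as a unit quaternion [w, x, y, z].
In Python, from plant import bot gives the robot as it stands.
- The arm moves only by the tool jog_arm, never from a script. Its argument "moves" is a list that holds one entry, the list of rows, each a list of 6 numbers: the shift along the tool's x, y, z in m, then the turn, a rotation vector about the tool's x, y, z in rad. In form: [[[x, y, z, ax, ay, az], ...]]. A call has 1 to 12 rows; each row shifts and turns the commanded pose from where the row before left it, along the tool's axes as they then stand; what a row does not reach is not made up. A row lasts 1/10 s, in which the tool goes at most 50 mm and 8.59 degrees, less where a joint would pass 70% of its speed; a pose out of reach is approached as far as the arm can. A call with a gripper value outside its range is refused whole. "gripper" is the opening in per cent of the stroke, from 0 (shut) to 100 (fully open), set as the call begins (left out, the last holds). The fingers move at their own pace and stop on an object; the grip force is fixed at half the most. Time passes only in rows, so rows that do not move let the fingers close. It gives the time, the measured TCP pose, the force and the opening at its end, in the units of the state.
- bot.read_state(): the state, without advancing time (a new reading comes with each control period).
- bot.read_camera(name): name is "scene" or "top" or "wrist"; returns the picture (420x560x3 uint8, red, green, blue); there is no depth.
- bot.calibration(name): a dict with "fx", "fy", "cx", "cy" (pixels), "R" (3x3) and "t" (3): a world point X has camera coordinates R X + t; the wrist camera has in their place "tool_from_camera" (4x4, takes a point from camera to tool coordinates, whose origin is the TCP and whose axes are the tool frame's). Camera axes: x right, y down, z forward; pixel columns grow to the right and rows downward; lengths in mm; the calibration is good to about 2 mm. A picture is of the moment at which its call begins: read the wrist's pose just before it. calibration takes no time and is no camera call.
- bot.job_done(): hands the job in, once; it reports no verdict.
Trained networks look in the newest picture that a camera, given by its name, has taken for a name from the list of things; names that differ only in an ending like _2 or _b are one class to them, and where a whole thing is asked for, a point or a joint stands for the part that bears it (a point fixed in the world has none). Each returns a list of dicts, best first, with "score" (0 to 1); they miss things now and then, are a little off and sometimes report something else, mostly with a low value. They report only what shows in the picture. A call takes as long as a camera call.
- bot.find_in(label, camera): "rect" ([centre column, centre row, width, height] in pixels, round what is visible of it).
- bot.silhouettes(label, camera): "mask" (420x560 bool, what is visible of it) and "rect" ([centre column, centre row, width, height] in pixels, round what is visible of it).
- bot.spot_point(label, camera): "at" ([row, column] in pixels: a listed point, or the origin of a listed thing).
The state is a dict: "t": time; "joint_positions": joint angles; "dq": joint speeds; "joint_torque": joint torques, N m; "tcp_pos": TCP position; "orientation": TCP orientation; "force": force on the tool from outside, world axes, zero at the start; "ft_torque": the same for the moment, N m; "gripper_width": opening from 0.0 (shut) to 1.0 (fully open).
Only numpy, scipy, OpenCV 4.12 (cv2) and the standard library are available. Lean on these libraries where they do the work, as an engineer would, in place of code of your own. Each camera call takes 0.05 s, during which the arm holds its last target. There are 200 camera calls.

### The job

Pick up the white perforated tray by its red post and slide it, level, from the open front onto the red pair of rails in the white filter cabinet (not the grey pairs above or below). Push it past the spring clips (steel rollers) and on until you feel it bear firmly, with about 10 N, on the black back pad, without ramming or jamming it, then let go and leave it there against the pad. Leave the pump, the two pipe unions and the red offcut alone.

Things in the scene. Friction and masses are not known exactly. Their poses are not given: they have to be found in the camera images.
- tray: White perforated tray, loose, 0.2-0.4 kg: flat sheet 160 mm (x) by 184 mm (y), 5 mm thick, same both ways round, corners rounded 5 mm. Low grey rim to 18 mm above the underside, 75 mm from the middle in y, leaves both edges at y = +-92 mm free for the rails; each has 5 mm deep notches from 35 to 67 mm off the middle. Origin: centre of the underside, z up.
- post_top (a point): Top of the red square post at the tray's centre: the grip. 22 x 22 mm, faces square to the tray's x and y; this point is the centre of its top, 63 mm above the tray's underside. The lowest 11 mm of the post widen to 34 mm.
- cabinet: Fixed white filter cabinet 216 mm wide (y), 170 mm deep (x), side walls 200 mm high, open on top and at the front (-x side). Origin: centre of its underside; +x is the way in. 190 mm clear between the rail plates, less 14 mm a side at the rails, so a gripper holding the post from above can travel between the walls.
- ladder: Three rail pairs inside the cabinet, parallel to it: red in the middle, grey 38 mm above and below; the set's height differs. Origin: midway between the red rails, level with the TOP of the red lower ledges, mid-depth; +x is the way in. C channels from x = -80 to +80 mm: ledge 14 mm wide, lip 10 mm above it, back plates 95 mm from the middle. Home: tray origin 0 to 12 mm short of this one (see stop).
- red_mouth (a point): Point midway between the front tips of the red lower ledges, on their top level, 98 mm before the ladder's origin. Only the red ledges project here, 18 mm ahead of the channels, with flared guides beside them. In the channels the 5 mm sheet has 5 mm play in height and 3 mm to either side. Over 25 N on the rails is jamming.
- clips (a point): Midway between two sprung steel rollers (the clips), 45 mm beyond the ladder's origin, at ledge level. They stick 4.5 mm out of the back plates. The tray's corners meet them with the tray's origin some 35 to 40 mm short of the ladder's; passing takes up to 8 N, they then snap it forward with up to 3 N, and from 14 mm short it is free of them.
- stop: Grey crossbar behind the red rails; origin at ledge level, 80 mm beyond the ladder's origin. On it a black pad, 100 mm wide, on an adjusting screw that is set differently each time: its face stands 0 to 12 mm before this origin. Feel for it with the tray's leading edge. A light sprung tip (under 0.5 N) leads it by 3 mm. Home: over 5 N on the pad for 0.2 s; over 20 N is ramming.
- pump: Bystander: black and red pump, 100 mm long, 85 mm high, loose. Origin: centre of its foot.
- union_a: Bystander: grey pipe union with red bore, diameter 62 mm, 52 mm high, loose. Origin: centre of its underside.
- union_b: Bystander: grey pipe union with black bore, diameter 62 mm, 52 mm high, loose. Origin: centre of its underside.
- offcut: Bystander: flat red offcut 90 x 30 x 12 mm lying loose on the bench. Origin: centre of its underside.

How it is judged:
By the outcome, as a careful person would: the job done as asked, in the order asked, and still so for the second after the job is handed in, with the robot touching nothing.
It also fails if it takes over 69 s, if anything falls off the work surface, if the arm or the gripper's body presses on something with over 40 N, if the wrist force passes 120 N, or if a joint passes its speed limit or range.

## Working session

There is one attempt and no reset: what is moved stays moved. The work goes in short steps, Python scripts to look and compute and a tool call to move; the robot and the scene stay as the last step left them, time stands still between calls to the robot, and variables do not carry over. Pictures are saved under pics/ and viewed, about 8 in all and at most 12, crops included, and the job is handed in when it is done.

Besides the shell and the picture viewer there is one more tool, called by a JSON object that holds its "fn" and its "kwargs". jog_arm: Moves the arm, as the interface text tells. Its arguments: {"type":"object","properties":{"moves":{"type":"array","items":{"type":"array","items":{"type":"array","items":{"type":"number"}}}},"gripper":{"type":"number"}},"required":["moves"]}

```bash
mkdir -p pics; ls; cat > h.py <<'E'
import numpy as np,cv2
from plant import bot
from scipy.spatial.transform import Rotation as Ro
def cam(name,st=None):
    c=bot.calibration(name)
    if 'R' in c: R=np.array(c['R']);t=np.array(c['t']); return c,R.T,-R.T@t
    st=st or bot.read_state(); q=st['orientation']
    T=np.array(c['tool_from_camera']); Rw=Ro.from_quat([q[1],q[2],q[3],q[0]]).as_matrix()
    return c,Rw@T[:3,:3],Rw@T[:3,3]+np.array(st['tcp_pos'])
def ray(cm,row,col):
    c,R,o=cm; d=R@np.array([(col-c['cx'])/c['fx'],(row-c['cy'])/c['fy'],1.]); return o,d
def onz(cm,row,col,z):
    o,d=ray(cm,row,col); return o+d*(z-o[2])/d[2]
def proj(cm,X):
    c,R,o=cm; p=R.T@(np.asarray(X,float)-o); return [c['cy']+c['fy']*p[1]/p[2],c['cx']+c['fx']*p[0]/p[2]]
def tri(rays):
    A=np.zeros((3,3));b=np.zeros(3)
    for o,d in rays:
        d=d/np.linalg.norm(d);P=np.eye(3)-np.outer(d,d);A+=P;b+=P@o
    X=np.linalg.solve(A,b)
    return X,[float(np.linalg.norm((np.eye(3)-np.outer(d,d)/(d@d))@(X-o))) for o,d in rays]
def save(im,n): cv2.imwrite('pics/'+n,im[:,:,::-1])
E
python3 - <<'E'
from h import *
np.set_printoptions(precision=1,suppress=True)
s=bot.read_state();print(s)
cs={}
for n in ['scene','top','wrist']:
    cs[n]=cam(n); save(bot.read_camera(n),n+'0.png'); print(n,cs[n][2],cs[n][0]['fx'])
pts={}
for l in ['tray','post_top','cabinet','ladder','red_mouth','clips','stop','pump','union_a','union_b','offcut']:
    for n in ['scene','top']:
        r=bot.spot_point(l,n)[:2]
        print(l,n,[(np.round(x['at'],1).tolist(),round(x['score'],2)) for x in r])
        if r: pts.setdefault(l,[]).append(ray(cs[n],*r[0]['at']))
    if len(pts.get(l,[]))>1: print('   ',*tri(pts[l]))
E
```

```text
pics
{'t': 0.0, 'joint_positions': array([-1. ,  0. ,  0.1, -0. , -1.6, -0.3]), 'dq': array([ 0., -0., -0.,  0.,  0.,  0.]), 'joint_torque': array([ -0. , -36.8,  34.7,   6.9,  -0. ,   0. ]), 'tcp_pos': array([ 154.7, -579.4,  230.3]), 'orientation': array([-0. ,  0.6,  0.8,  0. ]), 'force': array([-0.9,  0.3,  0.5]), 'ft_torque': array([-0.,  0., -0.]), 'gripper_width': 1.0003153725883873}
scene [1041.5 -404.1  507.1] 409.40195898853165
top [ 455.5    1.  1159.1] 479.7224977148949
wrist [  78.6 -599.5  373. ] 291.3322671744095
tray scene [([292.7, 233.1], 0.93)]
tray top [([218.5, 341.0], 0.93)]
    [ 578.5 -143.8   -5. ] [0.11181103779897746, 0.11181103779893742]
post_top scene [([266.9, 228.7], 0.81)]
post_top top [([212.1, 346.6], 0.66), ([291.1, 284.8], 0.22)]
    [ 585.8 -149.3   62.3] [1.0301484357492388, 1.0301484357493382]
cabinet scene [([223.5, 361.0], 0.74)]
cabinet top [([213.9, 210.0], 0.79), ([288.8, 285.3], 0.21)]
    [586.7 177.7  -1.4] [3.1018469361749164, 3.1018469361751637]
ladder scene [([261.6, 440.1], 0.46)]
ladder top []
red_mouth scene []
red_mouth top [([143
[... 313 characters left out ...]
5 112.2] [2.00330419210663, 2.0033041921067904]
pump scene [([323.0, 389.4], 0.75)]
pump top [([132.1, 279.0], 0.75)]
    [795.2  11.5 -10.5] [1.3007610588379048, 1.300761058837938]
union_a scene [([260.6, 436.7], 0.87), ([390.3, 277.4], 0.57)]
union_a top [([141.5, 367.3], 0.96), ([213.5, 344.6], 0.69)]
    [ 801.7 -121.8  210.1] [99.88571689536337, 99.88571689536329]
union_b scene [([260.6, 436.7], 0.87), ([390.3, 277.4], 0.57)]
union_b top [([141.5, 367.3], 0.96), ([213.5, 344.6], 0.69)]
    [ 801.7 -121.8  210.1] [99.88571689536337, 99.88571689536329]
offcut scene [([218.4, 240.8], 0.68)]
offcut top [([287.5, 282.7], 0.72)]
    [409.2  -6.    4. ] [2.1127834853927947, 2.1127834853928738]
```

```bash
python3 -c "
import cv2,numpy as np
a=cv2.imread('pics/top0.png')[80:340,80:440];b=cv2.imread('pics/scene0.png')[90:400,180:520]
cv2.imwrite('pics/a.png',cv2.resize(a,None,fx=2.2,fy=2.2,interpolation=2));cv2.imwrite('pics/b.png',cv2.resize(b,None,fx=1.9,fy=1.9,interpolation=2))"
```

```text
(no output)
```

View pics/a.png

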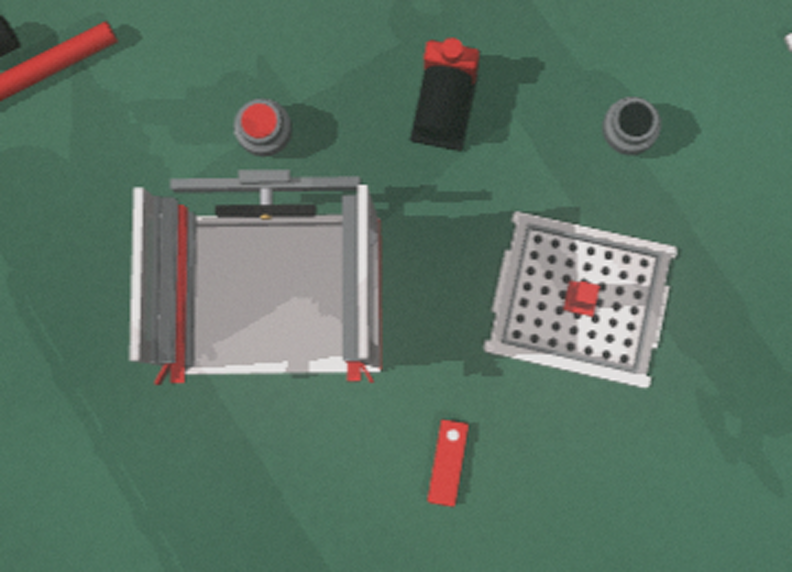

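View pics/b.png

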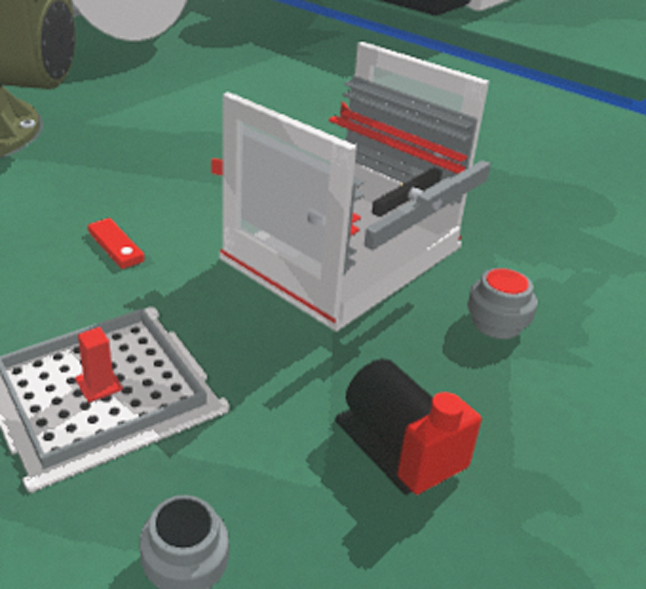

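The top view shows the cabinet left with its mouth toward −x (red tips near a.png 178,372 and 354,372), and the tray at right, turned about −13°, with its post at (583,296). The scene view shows the red rails mid-height and the crossbar with the black pad at the back. Nothing stands in the path.

```bash
cat >> h.py <<'E'
def goto(xyz,az_deg,tilt=True):
    """print rotvec (tool) then shift (tool, after the turn) to reach pose pointing straight down, tool x at azimuth"""
    s=bot.read_state();q=s['orientation'];Rw=Ro.from_quat([q[1],q[2],q[3],q[0]]).as_matrix()
    a=np.radians(az_deg);x=np.array([np.cos(a),np.sin(a),0]);z=np.array([0,0,-1.]);Rt=np.c_[x,np.cross(z,x),z]
    rv=Ro.from_matrix(Rw.T@Rt).as_rotvec();sh=Rt.T@(np.array(xyz)-s['tcp_pos'])
    print('turn',np.round(rv,4),'then shift mm',np.round(sh,1),'az now',round(float(np.degrees(np.arctan2(Rw[1,0],Rw[0,0]))),2),'t',round(s['t'],2))
E
python3 - <<'E'
from h import *
np.set_printoptions(precision=4,suppress=True)
print(bot.calibration('wrist')); goto([560,-150,215],167)
c=cam('top')
# tray corners in top picture (a.png coords /2.2+80), sheet top z=5
P=[onz(c,80+y/2.2,80+x/2.2,5)[:2] for x,y in [(517,213),(677,250),(648,386),(487,348)]]
print(np.round(P,1),np.mean(P,0))
for l in ['tray','post_top']:
  for n in ['top','scene']:
    r=bot.silhouettes(l,n)[0]; print(l,n,r['rect'],r['score'])
    if l=='tray' and n=='top':
      k,_=cv2.findContours(r['mask'].astype(np.uint8),0,2); print(cv2.minAreaRect(max(k,key=len)))
E
```

```text
{'fx': 291.3322671744095, 'fy': 291.3322671744095, 'cx': 280.5766232380127, 'cy': 212.34435783908947, 'tool_from_camera': array([[   1.    ,   -0.0008,    0.0001,    0.4325],
       [   0.0007,    0.9515,    0.3077,  -78.7661],
       [  -0.0003,   -0.3077,    0.9515, -142.6066],
       [   0.    ,    0.    ,    0.    ,    1.    ]])}
turn [ 0.     -0.0002 -1.0831] then shift mm [-298.2  509.8   16.2] az now 104.94 t 1.25
[[ 678.8  -79.2]
 [ 639.8 -256.1]
 [ 489.6 -222.9]
 [ 528.3  -47.4]] [ 584.1257 -151.407 ]
tray top [342.2, 217.8, 88.4, 79.1] 0.88
((344.0154113769531, 215.89027404785156), (77.27056121826172, 66.65254211425781), 12.757532119750977)
tray scene [231.2, 300.1, 127.8, 99.1] 0.88
post_top top [344.0, 212.9, 87.3, 75.4] 0.7
post_top scene [234.7, 301.1, 129.4, 95.0] 0.74
```

{"fn": "jog_arm", "kwargs": {"moves": [[[0,0,0,0,0,-0.136],[0,0,0,0,0,-0.136],[0,0,0,0,0,-0.136],[0,0,0,0,0,-0.136],[0,0,0,0,0,-0.136],[0,0,0,0,0,-0.136],[0,0,0,0,0,-0.136],[0,0,0,0,0,-0.136]]]}}

```text
t: 2.25
tcp_pos: [154.7, -579.7, 231.3]
orientation: [-0.0, 0.108, 0.994, 0.0]
force: [0.2, -0.3, -1.0]
gripper_width: 0.998
```

```bash
python3 -c "
from h import *
goto([584,-150,180],167.4)"
```

```text
turn [ 0.     -0.0001  0.0035] then shift mm [-325.2  513.    51.3] az now 167.6 t 2.25
```

{"fn": "jog_arm", "kwargs": {"moves": [[[-0.025,0.04,0,0,0,0],[-0.025,0.04,0,0,0,0],[-0.025,0.04,0,0,0,0],[-0.025,0.04,0,0,0,0],[-0.025,0.04,0,0,0,0],[-0.025,0.04,0,0,0,0],[-0.025,0.04,0,0,0,0],[-0.025,0.04,0,0,0,0],[-0.025,0.04,0,0,0,0],[-0.025,0.04,0,0,0,0],[-0.025,0.04,0,0,0,0],[-0.025,0.04,0,0,0,0]]]}}

```text
t: 3.45
tcp_pos: [554.2, -175.8, 231.6]
orientation: [0.0, 0.111, 0.994, 0.0]
force: [0.8, -1.4, 0.2]
gripper_width: 0.999
```

{"fn": "jog_arm", "kwargs": {"moves": [[[-0.013,0.017,0.025,0,0,0.003],[-0.012,0.016,0.026,0,0,0],[0,0,0,0,0,0]]]}}

```text
t: 3.75
tcp_pos: [584.1, -148.6, 174.8]
orientation: [-0.004, 0.111, 0.994, 0.0]
force: [-0.4, 0.0, -1.8]
gripper_width: 1.001
```

```bash
python3 - <<'E'
from h import *
np.set_printoptions(precision=2,suppress=True)
st=bot.read_state(); print(st['tcp_pos'],st['force'])
c=cam('wrist',st); im=bot.read_camera('wrist'); 
for l,z in [('post_top',63),('tray',0)]:
    for r in bot.spot_point(l,'wrist')[:2]: print(l,r['score'],r['at'],onz(c,*r['at'],z))
for l in ['post_top','tray']:
    for r in bot.silhouettes(l,'wrist')[:1]: print(l,r['score'],r['rect'])
hsv=cv2.cvtColor(im,cv2.COLOR_RGB2HSV); m=((hsv[...,1]>130)&((hsv[...,0]<8)|(hsv[...,0]>172))).astype(np.uint8)
k,_=cv2.findContours(m,0,2)
for q in k:
    if cv2.contourArea(q)>200: print('red',cv2.boundingRect(q),cv2.minAreaRect(q))
save(im,'w1.png'); goto([584,-150,25],167.4)
E
```

```text
[ 584.12 -148.64  174.77] [-0.42  0.01 -1.76]
post_top 0.62 [207.1, 280.6] [ 582.87 -149.52   63.  ]
tray 0.89 [192.2, 280.3] [ 583.07 -147.83    0.  ]
post_top 0.89 [279.3, 185.2, 155.0, 167.4]
tray 0.58 [277.4, 186.2, 157.8, 165.8]
red (272, 340, 106, 24) ((324.6414489746094, 352.17889404296875), (3.3040590286254883, 107.07598876953125), 78.2317123413086)
red (411, 259, 81, 30) ((451.070068359375, 273.12066650390625), (25.450340270996094, 81.0917739868164), 86.42366790771484)
red (263, 178, 32, 41) ((278.5, 198.0), (40.0, 31.0), 90.0)
turn [ 0.    0.   -0.01] then shift mm [  1.3   1.4 157.3] az now 167.06 t 4.0
```

View pics/w1.png

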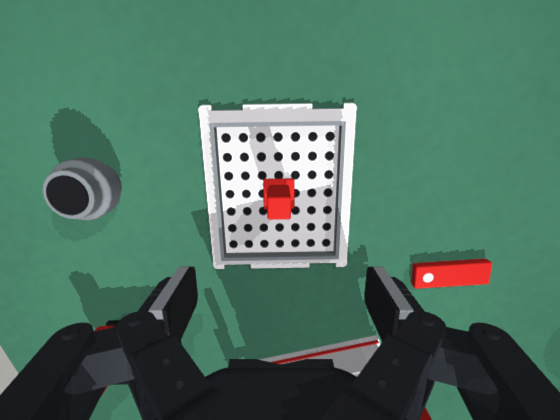

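{"fn": "jog_arm", "kwargs": {"moves": [[[0.0005,0,0.04,0,0,-0.005],[0,0,0.04,0,0,0],[0,0,0.03,0,0,0],[0,0,0.025,0,0,0],[0,0,0.015,0,0,0],[0,0,0.008,0,0,0],[0,0,0,0,0,0],[0,0,0,0,0,0]]]}}

```text
t: 4.8
tcp_pos: [585.2, -151.0, 24.0]
orientation: [0.001, 0.11, 0.994, -0.0]
force: [0.6, -0.0, 0.3]
gripper_width: 0.997
```

{"fn": "jog_arm", "kwargs": {"gripper": 0, "moves": [[[0,0,0,0,0,0],[0,0,0,0,0,0],[0,0,0,0,0,0],[0,0,0,0,0,0],[0,0,0,0,0,0],[0,0,0,0,0,0],[0,0,0,0,0,0],[0,0,0,0,0,0],[0,0,0,0,0,0],[0,0,0,0,0,0]]]}}

```text
t: 5.8
tcp_pos: [584.6, -150.7, 22.6]
orientation: [0.0, 0.11, 0.994, 0.0]
force: [0.7, 1.3, 3.3]
gripper_width: 0.25
```

{"fn": "jog_arm", "kwargs": {"moves": [[[0,0,-0.01,0,0,0],[0,0,-0.03,0,0,0],[0,0,-0.04,0,0,0],[0,0,-0.04,0,0,0],[0,0,-0.03,0,0,-0.11],[0,0,-0.02,0,0,-0.11],[0.04,0,-0.02,0,0,0],[0.04,0,-0.02,0,0,0],[0.04,0,-0.02,0,0,0],[0.04,0,0,0,0,0],[0.04,0,0,0,0,0],[0,0,0,0,0,0]]]}}

```text
t: 7.0
tcp_pos: [380.9, -151.1, 254.1]
orientation: [0.002, 0.0, 1.0, 0.0]
force: [0.2, -1.0, -2.0]
gripper_width: 0.249
```

{"fn": "jog_arm", "kwargs": {"moves": [[[0,0.04,0,0,0,0],[0,0.04,0,0,0,0],[0,0.04,0,0,0,0],[0,0.04,0,0,0,0],[0,0.04,0,0,0,0],[0,0.04,0,0,0,0],[0,0.04,0,0,0,0],[0.02,0,0,0,0,0],[0.02,0,0,0,0,0],[0,0,0,0,0,0],[0,0,0,0,0,0]]]}}

```text
t: 8.1
tcp_pos: [344.0, 129.4, 252.2]
orientation: [-0.0, -0.001, 1.0, 0.0]
force: [0.6, 0.6, -2.5]
gripper_width: 0.252
```

```bash
python3 - <<'E'
from h import *
np.set_printoptions(precision=2,suppress=True)
st=bot.read_state(); print(st['tcp_pos'],st['force'],st['gripper_width'])
cs={}
for n in ['wrist','top','scene']:
    cs[n]=cam(n,st) if n=='wrist' else cam(n); save(bot.read_camera(n),n+'2.png')
for l in ['ladder','red_mouth','clips','stop','cabinet','tray','post_top']:
    rs=[]
    for n in cs:
        for r in bot.spot_point(l,n)[:1]: print(l,n,round(r['score'],2),np.round(r['at'],1)); rs.append(ray(cs[n],*r['at'])) if r['score']>.4 else 0
    if len(rs)>1: print('  ',*tri(rs))
goto([345,130,250],180)
E
```

```text
[344.   129.37 252.2 ] [ 0.63  0.58 -2.53] 0.25187920301863326
ladder scene 0.87 [178.2 358.7]
red_mouth scene 0.53 [ 96.6 266.3]
clips top 0.91 [187.5 201.5]
clips scene 0.85 [187.5 383.9]
   [632.22 180.94 106.44] [1.212116847105541, 1.212116847105594]
stop top 0.58 [172.1 202.6]
stop scene 0.72 [190. 394.]
   [662.56 175.72 116.73] [2.0130703629692883, 2.0130703629693376]
cabinet wrist 0.79 [212.1 111.7]
cabinet top 0.7 [213.1 210.3]
cabinet scene 0.83 [224.6 358.5]
   [586.01 176.76  -3.12] [2.6167036135511292, 1.826141864722556, 1.0757300259671607]
tray wrist 0.84 [252.  280.2]
tray top 0.85 [327.5 210.7]
tray scene 0.79 [ 96.8 266.6]
   [342.19 130.17 228.92] [2.1107381430709773, 2.226117153354566, 3.2586989217742746]
post_top wrist 0.71 [318.5 281.7]
post_top top 0.77 [328.9 205.2]
post_top scene 0.69 [ 69.6 266.7]
   [343.99 132.4  287.18] [2.027350515464326, 2.8415558823567104, 3.7961608529909063]
turn [ 0. -0.  0.] then shift mm [-0.7  0.8  2.3] az now -180.0 t 9.3
```

View pics/wrist2.png

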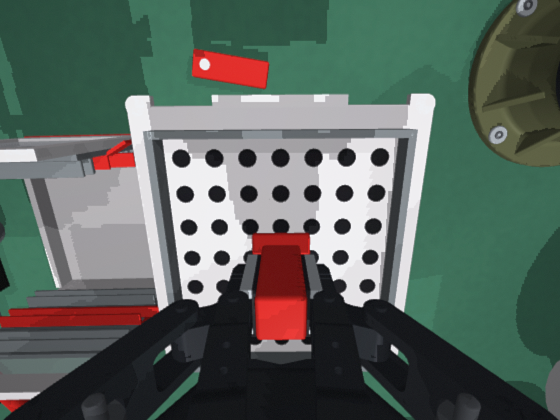

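{"fn": "jog_arm", "kwargs": {"moves": [[[0,0.03,0.01,0,0,0],[0,0.03,0.01,0,0,0],[0,0,0,0,0,0],[0,0,0,0,0,0],[0,0,0,0,0,0]]]}}

```text
t: 9.8
tcp_pos: [344.4, 188.9, 232.8]
orientation: [0.0, 0.0, 1.0, 0.0]
force: [-1.3, -0.4, -2.4]
gripper_width: 0.249
```

```bash
python3 - <<'E'
from h import *
import pickle
np.set_printoptions(precision=2,suppress=True)
S=[bot.read_state() for _ in range(1)]; st=S[0]; print(st['tcp_pos'],st['force'],st['orientation'])
c=cam('wrist',st); im=bot.read_camera('wrist'); save(im,'w3.png'); pickle.dump(c,open('w3.pkl','wb'))
for l,z in [('red_mouth',110),('ladder',110),('clips',110),('stop',110)]:
    for r in bot.spot_point(l,'wrist')[:2]: print(l,r['score'],r['at'],onz(c,*r['at'],z))
a=im[90:310,0:200]
a=cv2.resize(a,None,fx=2.7,fy=2.7,interpolation=cv2.INTER_CUBIC)[:,:,::-1]
cv2.imwrite('pics/w3c.png',a)
E
```

```text
[344.43 188.93 232.81] [-1.31 -0.38 -2.41] [0. 0. 1. 0.]
red_mouth 0.19 [319.2, 283.4] [341.57 318.52 110.  ]
```

View pics/w3c.png

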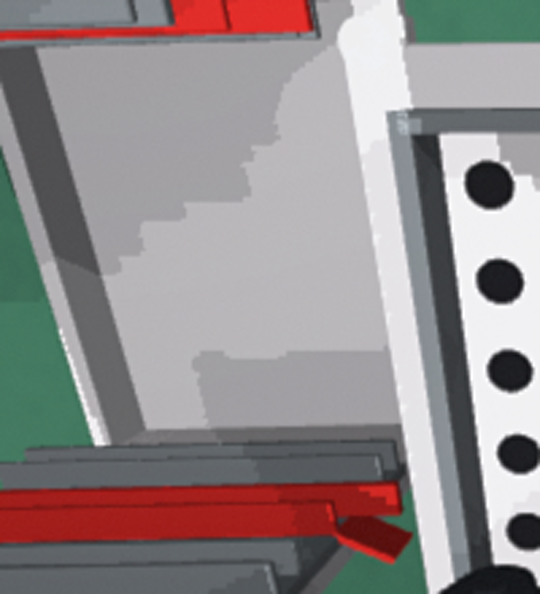

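Both red ledge tips show: the +y ledge's inner front corner at crop (398,484), the −y one's at about (313,31). The inner edges run left from there.

```bash
python3 - <<'E'
from h import *
import pickle
np.set_printoptions(precision=2,suppress=True)
c=pickle.load(open('w3.pkl','rb'))
im=cv2.imread('pics/w3.png')[:,:,::-1]
# red edges per column: lower edge of -y strip, upper edge of +y strip
hsv=cv2.cvtColor(np.ascontiguousarray(im),cv2.COLOR_RGB2HSV); m=(hsv[...,1]>120)&((hsv[...,0]<8)|(hsv[...,0]>172))
for col in [3,30,60,90,105,112,120,135,145,150]:
    rt=np.where(m[60:140,col])[0]+60; rb=np.where(m[230:310,col])[0]+230
    print(col,(rt.min(),rt.max()) if len(rt) else None,(rb.min(),rb.max()) if len(rb) else None, im[98:106,col,0] )
f=lambda X,Y:(90+Y/2.7-.5+.0,X/2.7-.5)
for z in [95,100,105,110,115]:
    L=onz(c,*f(400,484),z);R=onz(c,*f(315,32),z);L0=onz(c,*f(5,491),z)
    print(z,L,R,'span',np.linalg.norm(L-R),'yaw',np.degrees(np.arctan2((R-L)[0],-(R-L)[1])),'edge yaw',np.degrees(np.arctan2((L0-L)[1],(L0-L)[0])))
E
```

```text
3 (np.int64(101), np.int64(104)) (np.int64(272), np.int64(290)) [118 113 126 156 205 204 188 126]
30 (np.int64(101), np.int64(103)) (np.int64(271), np.int64(290)) [119 107 143 206 202 171 123 118]
60 (np.int64(100), np.int64(102)) (np.int64(270), np.int64(289)) [129 139 210 206 160 130 122 118]
90 (np.int64(71), np.int64(102)) (np.int64(270), np.int64(288)) [225 225 226 218 158 120 107 129]
105 (np.int64(67), np.int64(101)) (np.int64(269), np.int64(288)) [226 226 228 211 137 123 127 161]
112 (np.int64(70), np.int64(101)) (np.int64(269), np.int64(288)) [228 228 228 205 137 130 133 163]
120 None (np.int64(269), np.int64(288)) [163 165 164 165 164 164 164 163]
135 None (np.int64(269), np.int64(294)) [239 239 239 239 239 239 239 239]
145 None (np.int64(268), np.int64(298)) [239 239 239 239 239 239 240 239]
150 None (np.int64(287), np.int64(291)) [122 122 124 134 141 140 137 149]
95 [488.13 265.26  95.  ] [492.57  96.12  95.  ] span 169.1991450462633 yaw 1.5017764747264029 edge yaw 1.1074739162117078
100 [485.57 262.5  100.  ] [489.92  96.38 100.  ] span 166.18197514637674 yaw 1.5017764747264248 edge yaw 1.1074739162117289
105 [483.   259.74 105.  ] [487.28  96.63 105.  ] span 163.16480524649026 yaw 1.5017764747264073 edge yaw 1.10747391621171
110 [480.44 256.98 110.  ] [484.63  96.89 110.  ] span 160.14763534660378 yaw 1.5017764747264095 edge yaw 1.107473916211689
115 [477.87 254.22 115.  ] [481.99  97.15 115.  ] span 157.13046544671718 yaw 1.5017764747264126 edge yaw 1.1074739162117113
```

```bash
python3 - <<'E'
from h import *
import pickle
np.set_printoptions(precision=2,suppress=True)
c=pickle.load(open('w3.pkl','rb')); tcp=np.array([344.4,188.9,232.8])
im=cv2.imread('pics/w3.png')
cv2.imwrite('pics/w3t.png',cv2.resize(im[80:130,120:440],None,fx=2.5,fy=5,interpolation=2))
g=cv2.cvtColor(im,6).astype(int); hsv=cv2.cvtColor(im,cv2.COLOR_BGR2HSV)
w=(hsv[...,1]<40)&(g>150)
z=tcp[2]-22.5+5
for col in [136,142,225,240,260,280,300,320,335,420,428]:
    r=np.where(w[85:125,col])[0]
    if len(r): r=r.min()+85; p=onz(c,r-.5,col,z)-tcp; print(col,r,p)
E
```

```text
136 88 [ 73.33 -93.18 -17.5 ]
142 85 [ 70.07 -94.58 -17.5 ]
225 95 [ 28.36 -89.84 -17.5 ]
240 95 [ 20.7  -89.83 -17.5 ]
260 94 [ 10.47 -90.29 -17.5 ]
280 95 [  0.27 -89.81 -17.5 ]
300 95 [ -9.95 -89.8  -17.5 ]
320 94 [-20.14 -90.27 -17.5 ]
335 94 [-27.79 -90.26 -17.5 ]
420 94 [-71.14 -90.22 -17.5 ]
428 94 [-75.22 -90.21 -17.5 ]
```

View pics/w3t.png

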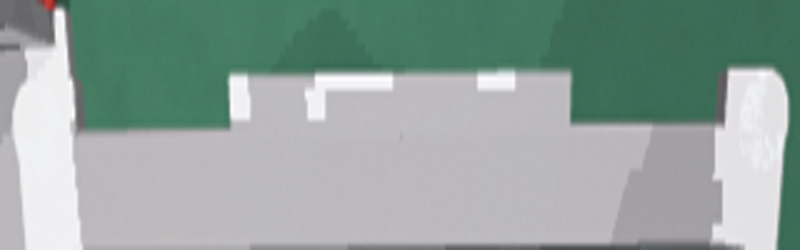

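{"fn": "jog_arm", "kwargs": {"moves": [[[0,0,0.02,0,0,-0.0245],[0,-0.0085,0.03,0,0,0],[0,-0.0084,0.03,0,0,0],[0,0,0.012,0,0,0],[-0.02,0,0,0,0,0],[-0.02,0,0,0,0,0],[-0.02,0,0,0,0,0],[0,0,0,0,0,0],[0,0,0,0,0,0]]]}}

```text
t: 10.95
tcp_pos: [405.0, 173.9, 140.7]
orientation: [-0.0, -0.012, 1.0, -0.0]
force: [0.1, -0.1, -2.6]
gripper_width: 0.249
```

```bash
python3 - <<'E'
from h import *
np.set_printoptions(precision=2,suppress=True)
P=[];F=[]
ims={}
for n in ['wrist','top','scene','top','top','top']:
    s=bot.read_state();P.append(s['tcp_pos']);F.append(s['force']); ims[n]=bot.read_camera(n)
print(np.mean(P,0),np.std(P,0),np.mean(F,0),np.std(F,0))
goto([418,174.1,140.3],181.4)
a=cv2.resize(ims['top'][155:270,130:260],None,fx=3.6,fy=3.6,interpolation=2)
b=cv2.resize(ims['scene'][90:290,200:470],None,fx=2.07,fy=2.07,interpolation=2)
h=max(a.shape[0],b.shape[0]); pad=lambda i:cv2.copyMakeBorder(i,0,h-i.shape[0],0,0,0)
o=np.hstack([pad(a),pad(b)]);o=cv2.resize(o,None,fx=780/o.shape[1],fy=780/o.shape[1]);save(o,'m4.png');save(ims['wrist'],'w4.png')
E
```

```text
[404.57 174.   140.75] [0.2  0.07 0.04] [ 0.23 -0.54 -2.81] [0.46 0.47 0.38]
turn [0. 0. 0.] then shift mm [-13.6  -0.3   0.4] az now -178.56 t 11.25
```

View pics/m4.png

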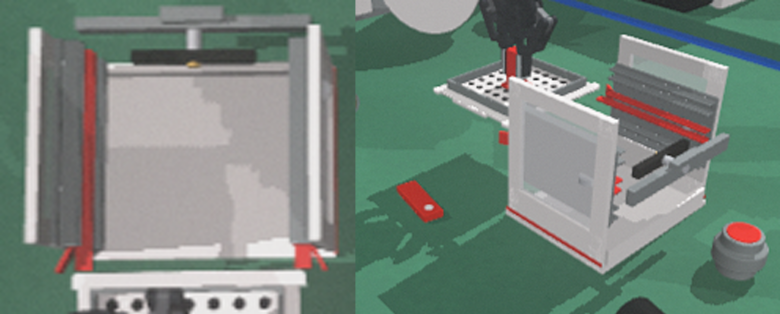

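{"fn": "jog_arm", "kwargs": {"moves": [[[-0.007,0,0,0,0,0],[-0.007,0,0,0,0,0],[0,0,0.003,0,0,0],[0,0,0.003,0,0,0],[0,0,0,0,0,0],[0,0,0,0,0,0]]]}}

```text
t: 11.85
tcp_pos: [418.5, 174.1, 134.1]
orientation: [-0.0, -0.012, 1.0, -0.0]
force: [-0.7, -0.1, -2.1]
gripper_width: 0.249
```

{"fn": "jog_arm", "kwargs": {"moves": [[[0,0,0.001,0,0,0],[0,0,0.001,0,0,0],[0,0,0,0,0,0]]]}}

```text
t: 12.15
tcp_pos: [418.5, 174.2, 132.2]
orientation: [-0.0, -0.012, 1.0, 0.0]
force: [-0.3, 0.3, -2.4]
gripper_width: 0.25
```

{"fn": "jog_arm", "kwargs": {"moves": [[[0,0,0.001,0,0,0],[0,0,0,0,0,0]]]}}

```text
t: 12.35
tcp_pos: [418.6, 174.2, 131.2]
orientation: [-0.0, -0.012, 1.0, 0.0]
force: [0.2, 0.8, -2.8]
gripper_width: 0.25
```

{"fn": "jog_arm", "kwargs": {"moves": [[[0,0,0.001,0,0,0],[0,0,0,0,0,0]]]}}

```text
t: 12.55
tcp_pos: [418.6, 174.1, 130.2]
orientation: [-0.0, -0.012, 1.0, 0.0]
force: [-0.4, 0.0, -2.0]
gripper_width: 0.25
```

{"fn": "jog_arm", "kwargs": {"moves": [[[0,0,0.001,0,0,0],[0,0,0,0,0,0]]]}}

```text
t: 12.75
tcp_pos: [418.9, 174.2, 130.0]
orientation: [0.0, -0.012, 1.0, 0.0]
force: [-1.7, -0.7, 1.7]
gripper_width: 0.25
```

{"fn": "jog_arm", "kwargs": {"moves": [[[0,0,0.001,0,0,0],[0,0,0,0,0,0]]]}}

```text
t: 12.95
tcp_pos: [419.1, 174.2, 129.9]
orientation: [0.001, -0.012, 1.0, 0.0]
force: [-4.4, -1.3, 6.4]
gripper_width: 0.246
```

{"fn": "jog_arm", "kwargs": {"moves": [[[0,0,0.001,0,0,0],[0,0,0,0,0,0]]]}}

```text
t: 13.15
tcp_pos: [419.3, 174.3, 129.7]
orientation: [0.001, -0.012, 1.0, 0.0]
force: [-7.0, -1.8, 9.2]
gripper_width: 0.25
```

{"fn": "jog_arm", "kwargs": {"moves": [[[0,0,-0.003,0,0,0],[0,0,-0.0015,0,0,0],[0,0,0,0,0,0],[0,0,0,0,0,0]]]}}

```text
t: 13.55
tcp_pos: [418.4, 174.0, 131.2]
orientation: [-0.0, -0.012, 1.0, -0.0]
force: [0.3, -0.1, -3.2]
gripper_width: 0.251
```

```bash
python3 - <<'E'
from h import *
np.set_printoptions(precision=2,suppress=True)
s=bot.read_state(); print(s['tcp_pos'],s['force'],s['ft_torque'])
a=bot.read_camera('scene'); b=bot.read_camera('wrist'); s=bot.read_state(); print(s['tcp_pos'],s['force'],s['ft_torque'])
a=cv2.resize(a[60:210,205:345],None,fx=3,fy=3,interpolation=2); b=cv2.resize(b[60:330,0:250],None,fx=1.67,fy=1.67,interpolation=2)[:450]
save(np.hstack([a[:450],cv2.resize(b,(370,450))]),'m5.png')
E
```

```text
[418.43 174.05 131.18] [ 0.27 -0.07 -3.19] [ 0.   -0.01  0.01]
[418.5  174.06 131.34] [-1.26 -0.52 -2.61] [-0.02  0.02  0.01]
```

View pics/m5.png

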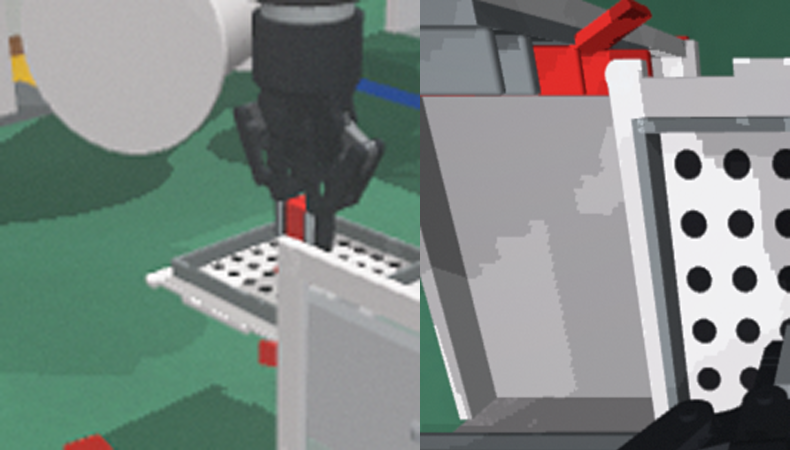

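The tray corner sits over the −y red ledge (crop 610,65; ledge inner edge at row 95), level and with no contact force. I'll feed it in gradually.

{"fn": "jog_arm", "kwargs": {"moves": [[[-0.004,0,0,0,0,0],[-0.004,0,0,0,0,0],[-0.004,0,0,0,0,0],[0,0,0,0,0,0]]]}}

```text
t: 14.05
tcp_pos: [431.1, 174.3, 131.6]
orientation: [-0.0, -0.012, 1.0, -0.0]
force: [-0.2, 0.1, -2.3]
gripper_width: 0.249
```

{"fn": "jog_arm", "kwargs": {"moves": [[[-0.005,0,0,0,0,0],[-0.005,0,0,0,0,0],[-0.005,0,0,0,0,0],[0,0,0,0,0,0]]]}}

```text
t: 14.45
tcp_pos: [446.1, 174.7, 131.6]
orientation: [-0.0, -0.012, 1.0, -0.0]
force: [-0.1, 0.4, -3.0]
gripper_width: 0.25
```

{"fn": "jog_arm", "kwargs": {"moves": [[[-0.005,0,0,0,0,0],[-0.005,0,0,0,0,0],[-0.005,0,0,0,0,0],[0,0,0,0,0,0]]]}}

```text
t: 14.85
tcp_pos: [461.1, 175.1, 131.6]
orientation: [-0.0, -0.012, 1.0, -0.0]
force: [-1.3, -0.4, -2.2]
gripper_width: 0.246
```

{"fn": "jog_arm", "kwargs": {"moves": [[[-0.005,0,0,0,0,0],[-0.005,0,0,0,0,0],[-0.005,0,0,0,0,0],[-0.005,0,0,0,0,0],[0,0,0,0,0,0]]]}}

```text
t: 15.35
tcp_pos: [481.1, 175.6, 131.6]
orientation: [-0.0, -0.012, 1.0, -0.0]
force: [-1.0, 0.6, -3.0]
gripper_width: 0.249
```

{"fn": "jog_arm", "kwargs": {"moves": [[[-0.005,0,0,0,0,0],[-0.005,0,0,0,0,0],[-0.005,0,0,0,0,0],[-0.005,0,0,0,0,0],[0,0,0,0,0,0]]]}}

```text
t: 15.85
tcp_pos: [501.1, 176.1, 131.6]
orientation: [-0.0, -0.012, 1.0, -0.0]
force: [-0.2, -0.5, -3.2]
gripper_width: 0.251
```

{"fn": "jog_arm", "kwargs": {"moves": [[[-0.005,0,0,0,0,0],[-0.005,0,0,0,0,0],[-0.005,0,0,0,0,0],[-0.005,0,0,0,0,0],[0,0,0,0,0,0]]]}}

```text
t: 16.35
tcp_pos: [521.1, 176.6, 131.6]
orientation: [-0.0, -0.012, 1.0, -0.0]
force: [-0.5, 0.3, -3.4]
gripper_width: 0.25
```

{"fn": "jog_arm", "kwargs": {"moves": [[[0,0.001,0,0,0,0],[0,0.001,0,0,0,0],[0,0,0,0,0,0]]]}}

```text
t: 16.65
tcp_pos: [520.5, 178.5, 131.9]
orientation: [0.0, -0.012, 1.0, -0.0]
force: [0.8, -1.9, -3.2]
gripper_width: 0.249
```

{"fn": "jog_arm", "kwargs": {"moves": [[[0,-0.002,0,0,0,0],[0,-0.002,0,0,0,0],[0,0,0,0,0,0]]]}}

```text
t: 16.95
tcp_pos: [520.7, 174.8, 132.0]
orientation: [0.0, -0.012, 1.0, 0.0]
force: [-0.8, 1.1, -2.2]
gripper_width: 0.252
```

{"fn": "jog_arm", "kwargs": {"moves": [[[0,0.002,0.001,0,0,0],[0,0,0.0005,0,0,0],[0,0,0,0,0,0]]]}}

```text
t: 17.25
tcp_pos: [520.6, 176.7, 130.3]
orientation: [-0.0, -0.012, 1.0, -0.0]
force: [-0.8, -0.0, -3.3]
gripper_width: 0.253
```

{"fn": "jog_arm", "kwargs": {"moves": [[[-0.005,0,0,0,0,0],[-0.005,0,0,0,0,0],[-0.004,0,0,0,0,0],[0,0,0,0,0,0]]]}}

```text
t: 17.65
tcp_pos: [535.2, 176.9, 130.2]
orientation: [-0.0, -0.012, 1.0, -0.0]
force: [-0.1, -0.2, -2.7]
gripper_width: 0.251
```

{"fn": "jog_arm", "kwargs": {"moves": [[[-0.002,0,0,0,0,0],[-0.002,0,0,0,0,0],[-0.002,0,0,0,0,0],[0,0,0,0,0,0]]]}}

```text
t: 18.05
tcp_pos: [540.8, 177.1, 130.2]
orientation: [-0.0, -0.012, 1.0, 0.0]
force: [-0.8, 0.5, -1.9]
gripper_width: 0.247
```

{"fn": "jog_arm", "kwargs": {"moves": [[[-0.002,0,0,0,0,0],[-0.002,0,0,0,0,0],[-0.002,0,0,0,0,0],[0,0,0,0,0,0]]]}}

```text
t: 18.45
tcp_pos: [546.8, 177.2, 130.2]
orientation: [-0.0, -0.012, 1.0, -0.0]
force: [-0.5, -0.0, -3.3]
gripper_width: 0.246
```

{"fn": "jog_arm", "kwargs": {"moves": [[[-0.002,0,0,0,0,0],[-0.002,0,0,0,0,0],[-0.002,0,0,0,0,0],[0,0,0,0,0,0]]]}}

```text
t: 18.85
tcp_pos: [552.9, 177.4, 130.2]
orientation: [0.0, -0.012, 1.0, 0.0]
force: [-0.4, -1.1, -3.0]
gripper_width: 0.249
```

{"fn": "jog_arm", "kwargs": {"moves": [[[-0.002,0,0,0,0,0],[0,0,0,0,0,0]]]}}

```text
t: 19.05
tcp_pos: [554.9, 177.5, 130.3]
orientation: [0.0, -0.012, 1.0, 0.0]
force: [0.3, -0.7, -3.1]
gripper_width: 0.252
```

{"fn": "jog_arm", "kwargs": {"moves": [[[-0.002,0,0,0,0,0],[0,0,0,0,0,0]]]}}

```text
t: 19.25
tcp_pos: [556.8, 177.6, 130.3]
orientation: [0.0, -0.012, 1.0, 0.0]
force: [0.2, -0.8, -3.9]
gripper_width: 0.249
```

{"fn": "jog_arm", "kwargs": {"moves": [[[-0.002,0,0,0,0,0],[0,0,0,0,0,0]]]}}

```text
t: 19.45
tcp_pos: [558.8, 177.6, 130.3]
orientation: [0.0, -0.012, 1.0, 0.0]
force: [0.1, -0.7, -3.2]
gripper_width: 0.248
```

{"fn": "jog_arm", "kwargs": {"moves": [[[-0.002,0,0,0,0,0],[0,0,0,0,0,0]]]}}

```text
t: 19.65
tcp_pos: [560.8, 177.6, 130.3]
orientation: [0.0, -0.012, 1.0, 0.0]
force: [0.8, -0.4, -3.1]
gripper_width: 0.249
```

```bash
python3 - <<'E'
from h import *
np.set_printoptions(precision=2,suppress=True)
s=bot.read_state(); print(s['tcp_pos'],s['force'])
a=bot.read_camera('top');b=bot.read_camera('scene');w=bot.read_camera('wrist')
a=cv2.resize(a[155:255,135:260],(390,312),interpolation=2);b=cv2.resize(b[110:230,300:450],(390,312),interpolation=2);w=cv2.resize(w[0:260],(560,260))
o=np.hstack([a,b]);o=np.vstack([o,cv2.copyMakeBorder(w,0,0,0,780-560,0)]);save(o,'m6.png')
E
```

```text
[560.82 177.62 130.28] [ 0.79 -0.35 -3.14]
```

View pics/m6.png

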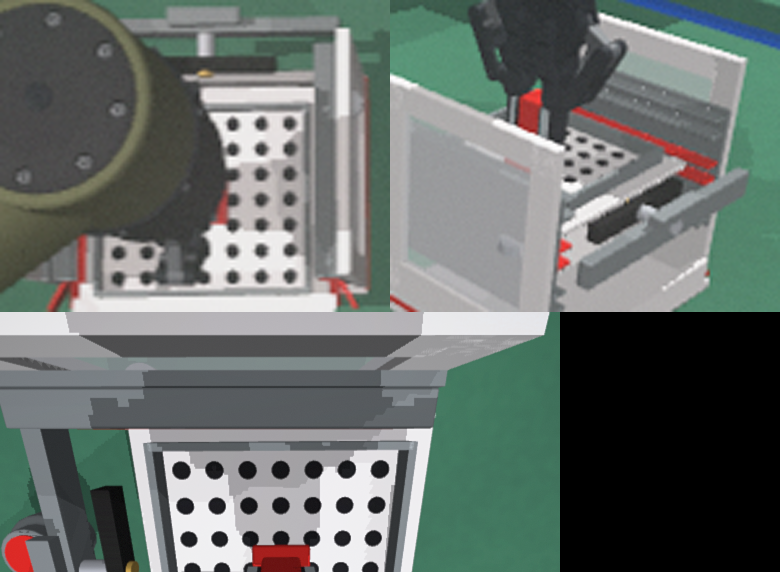

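The tray is in the red pair and level. The top view puts its front edge (row 88) about 10 mm short of the black pad (row 73).

{"fn": "jog_arm", "kwargs": {"moves": [[[-0.002,0,0,0,0,0],[0,0,0,0,0,0]]]}}

```text
t: 20.0
tcp_pos: [562.9, 177.7, 130.3]
orientation: [0.0, -0.012, 1.0, 0.0]
force: [0.9, -0.6, -3.1]
gripper_width: 0.249
```

{"fn": "jog_arm", "kwargs": {"moves": [[[-0.002,0,0,0,0,0],[0,0,0,0,0,0]]]}}

```text
t: 20.2
tcp_pos: [564.9, 177.6, 130.3]
orientation: [0.0, -0.012, 1.0, -0.0]
force: [2.9, -1.0, -4.1]
gripper_width: 0.25
```

{"fn": "jog_arm", "kwargs": {"moves": [[[-0.001,0,0,0,0,0],[0,0,0,0,0,0]]]}}

```text
t: 20.4
tcp_pos: [565.8, 177.5, 130.4]
orientation: [0.0, -0.012, 1.0, -0.0]
force: [2.1, -2.6, -3.6]
gripper_width: 0.247
```

{"fn": "jog_arm", "kwargs": {"moves": [[[-0.001,0,0,0,0,0],[0,0,0,0,0,0]]]}}

```text
t: 20.6
tcp_pos: [566.7, 177.7, 130.4]
orientation: [-0.0, -0.012, 1.0, 0.0]
force: [0.8, -3.1, -2.9]
gripper_width: 0.248
```

{"fn": "jog_arm", "kwargs": {"moves": [[[-0.002,-0.0005,0,0,0,0],[0,0,0,0,0,0]]]}}

```text
t: 20.8
tcp_pos: [568.6, 177.7, 130.3]
orientation: [-0.0, -0.012, 1.0, 0.0]
force: [0.3, 0.0, -2.0]
gripper_width: 0.249
```

{"fn": "jog_arm", "kwargs": {"moves": [[[-0.002,0,0,0,0,0],[0,0,0,0,0,0]]]}}

```text
t: 21.0
tcp_pos: [570.7, 177.6, 130.3]
orientation: [-0.0, -0.012, 1.0, 0.0]
force: [1.1, 0.3, -2.7]
gripper_width: 0.249
```

{"fn": "jog_arm", "kwargs": {"moves": [[[-0.001,0,0,0,0,0],[0,0,0,0,0,0]]]}}

```text
t: 21.2
tcp_pos: [571.6, 177.5, 130.3]
orientation: [-0.0, -0.012, 1.0, 0.0]
force: [0.0, -0.0, -3.5]
gripper_width: 0.25
```

{"fn": "jog_arm", "kwargs": {"moves": [[[-0.001,0,0,0,0,0],[0,0,0,0,0,0]]]}}

```text
t: 21.4
tcp_pos: [572.5, 177.5, 130.3]
orientation: [-0.0, -0.012, 1.0, 0.0]
force: [-1.4, -0.7, -2.5]
gripper_width: 0.249
```

{"fn": "jog_arm", "kwargs": {"moves": [[[-0.001,0,0,0,0,0],[0,0,0,0,0,0]]]}}

```text
t: 21.6
tcp_pos: [572.7, 177.6, 130.4]
orientation: [-0.001, -0.012, 1.0, 0.0]
force: [-7.5, 0.2, 0.4]
gripper_width: 0.248
```

{"fn": "jog_arm", "kwargs": {"moves": [[[-0.0005,0,0,0,0,0],[0,0,0,0,0,0],[0,0,0,0,0,0],[0,0,0,0,0,0]]]}}

```text
t: 22.0
tcp_pos: [572.7, 177.6, 130.4]
orientation: [-0.001, -0.012, 1.0, -0.0]
force: [-9.2, 0.9, 1.3]
gripper_width: 0.25
```

```bash
python3 - <<'E'
from h import *
np.set_printoptions(precision=2,suppress=True)
a=bot.read_camera('top');s=bot.read_state(); print(s['tcp_pos'],s['force'])
b=bot.read_camera('scene');w=bot.read_camera('wrist');s=bot.read_state(); print(s['tcp_pos'],s['force'])
a=cv2.resize(a[155:255,135:260],(390,312),interpolation=2);b=cv2.resize(b[110:230,300:450],(390,312),interpolation=2);w=cv2.resize(w[40:300,:280],(560,520))[:280]
o=np.hstack([a,b]);o=np.vstack([o,cv2.copyMakeBorder(w,0,0,0,780-560,0)]);save(o,'m7.png')
E
```

```text
[572.71 177.57 130.44] [-8.46  0.14  2.02]
[572.73 177.54 130.47] [-8.81  1.36  1.03]
```

View pics/m7.png

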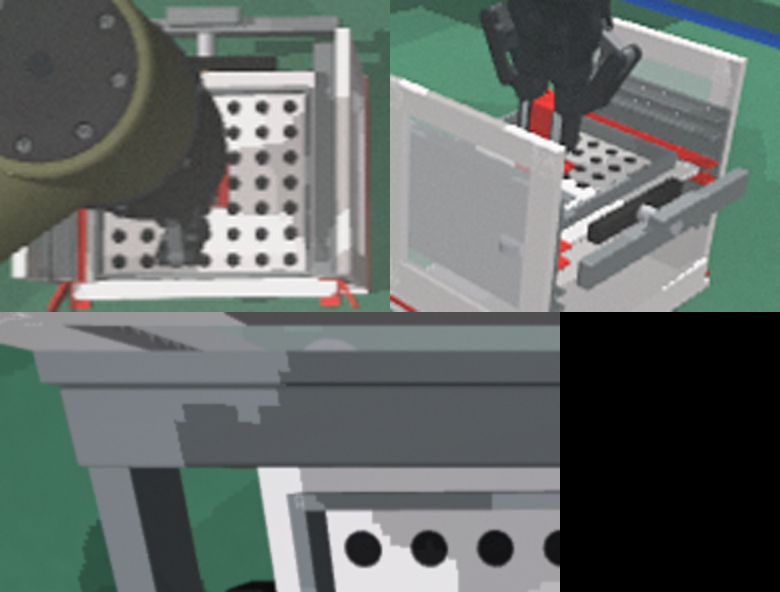

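The top view shows the front edge (row 72) on the black pad, at about 9 N. I'll nudge it to 10 N, hold, then release.

{"fn": "jog_arm", "kwargs": {"moves": [[[-0.0004,0,0,0,0,0],[0,0,0,0,0,0],[0,0,0,0,0,0],[0,0,0,0,0,0],[0,0,0,0,0,0]]]}}

```text
t: 22.65
tcp_pos: [572.8, 177.6, 130.5]
orientation: [-0.002, -0.012, 1.0, -0.0]
force: [-10.3, 1.2, 3.3]
gripper_width: 0.254
```

{"fn": "jog_arm", "kwargs": {"gripper": 60, "moves": [[[0,0,0,0,0,0],[0,0,0,0,0,0],[0,0,0,0,0,0],[0,0,0,0,0,0],[0,0,0,0,0,0],[0,0,0,0,0,0],[0,0,0,0,0,0]]]}}

```text
t: 23.35
tcp_pos: [574.5, 177.5, 130.3]
orientation: [-0.0, -0.012, 1.0, 0.0]
force: [-0.9, 0.6, 0.0]
gripper_width: 0.598
```

{"fn": "jog_arm", "kwargs": {"moves": [[[0,0,-0.01,0,0,0],[0,0,-0.03,0,0,0],[0,0,-0.04,0,0,0],[0,0,-0.04,0,0,0],[0,0,-0.04,0,0,0],[0.04,0,-0.02,0,0,0],[0.04,0,0,0,0,0],[0.04,0,0,0,0,0],[0.04,0,0,0,0,0],[0,0,0,0,0,0]]]}}

```text
t: 24.35
tcp_pos: [412.1, 173.0, 313.5]
orientation: [0.002, -0.013, 1.0, 0.002]
force: [-0.1, -0.1, 1.2]
gripper_width: 0.601
```

```bash
python3 - <<'E'
from h import *
np.set_printoptions(precision=2,suppress=True)
s=bot.read_state(); print(s['tcp_pos'],s['force'],s['t'])
a=bot.read_camera('top');b=bot.read_camera('scene')
cs={n:cam(n) for n in ['top','scene']}
for l in ['tray','post_top']: print(l,*tri([ray(cs[n],*bot.spot_point(l,n)[0]['at']) for n in cs]))
a=cv2.resize(a[155:265,130:265],(420,342),interpolation=2);b=cv2.resize(b[110:230,300:435],(380,342),interpolation=2)
save(np.hstack([a,b]),'m8.png')
E
```

```text
[412.05 173.03 313.52] [-0.05 -0.12  1.2 ] 24.35
tray [565.59 180.91 108.43] [2.338136466076594, 2.338136466076453]
post_top [575.25 181.76 163.34] [3.6436490737341063, 3.643649073734219]
```

View pics/m8.png

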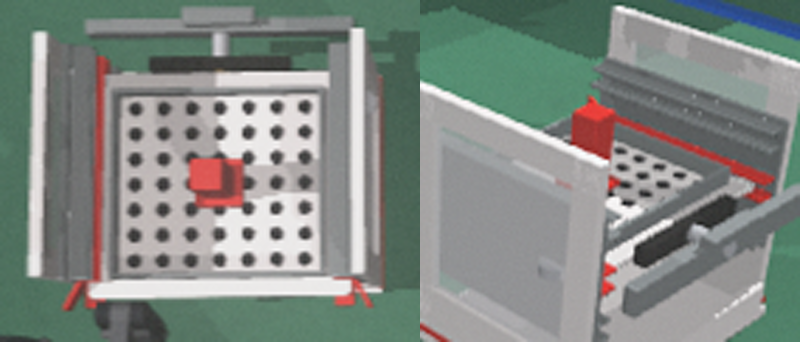

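```bash
python3 - <<'E'
import cv2,numpy as np
a=cv2.resize(cv2.imread('pics/m7.png',0)[:312,:390],(125,100),interpolation=3).astype(float)
b=cv2.resize(cv2.imread('pics/m8.png',0)[:,:420],(135,110),interpolation=3).astype(float)[:100,5:130]
for n,i in (('before',a),('after',b)):
    p=i[15:32,74:86].mean(1); print(n,p.round()); 
    q=i[86:100,50:95].mean(1); print('  rear',q.round())
E
```

```text
before [ 98.  98.  93.  68.  62.  62.  58.  70. 210. 229. 226. 223. 196. 152.
 117. 173. 226.]
  rear [199. 164. 152. 195. 232. 237. 236. 238. 229. 153. 117. 117. 118. 119.]
after [ 98.  98.  93.  70.  64.  65.  61.  74. 207. 226. 222. 221. 202. 153.
 122. 160. 222.]
  rear [200. 164. 151. 181. 228. 234. 233. 235. 228. 158. 116. 113. 114. 114.]
```

The tray's edges are in the same place after release as under load, to well below a pixel, so it stayed against the pad.

```bash
python3 -c "
from h import *
print(bot.job_done())"
```

```text
the job is handed in; nothing more can be done
None
```

The tray is on the red rails with its leading edge against the black pad, and I handed the job in at about 24.6 s of the 69 s allowed.

**What I did:** I gripped the tray by its red post. I touched it lightly down on the projecting red ledges to find their height, lifted it clear and slid it in level. It passed the clips with under 4 N in the readings I took. I then pressed it onto the pad in 0.4–1 mm steps, held about 10 N (last reading 10.3 N), opened the gripper, and raised and backed off the arm.

**Last checks:**
- **Position held:** the tray's front and rear edges in the top view had not visibly moved between pressing and after release. The front edge still meets the pad, and the tray shows in the red pair in the scene view.
- **Robot clear:** the arm stands clear of the tray. The force sensor read near zero, with about 1 N left in z.
- **Bystanders:** the path stayed away from the pump, both unions and the offcut. I did not check their positions again at the end.

**Disagreements:**
- The estimates of how far in the rails sit differed by about 5 mm between cameras. The clips' snap forward agreed with the larger one.
- The network's final tray positions scattered by about 10 mm in x, so I relied on the direct edge comparison instead.
- Forces were only read at the end of each move, so short peaks at the clips could have gone unseen.

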